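# Pack up the short leg of the model gantry

### The arm

A 6-joint arm with a two-finger parallel gripper is mounted at the origin on the work surface. World frame = base frame: x ahead of the robot, y to its left, z up, the work surface at z = 0. Lengths are in mm, angles in degrees, forces in N, time in s.
With the tool pointing down it reaches from about 300 to 850 mm from the base axis. Payload 4.2 kg.
Tool frame: the origin (TCP) lies at the very end of the fingers, on their centre line; the grasp point (between the pads) lies 19 mm behind it; z points along the fingers, x is the direction in which the jaws open and shut, and the axes are right-handed (so a half turn about z gives the same grasp; the last joint's range is limited). The gripper opens to 91 mm and grips with 3 to 60 N. Pads are 32 mm wide; open, the fingers measure 118 mm over their backs; the gripper's body (76 mm by 178 mm) begins 60 mm behind the grasp point.
Start: joints at [-70.875, 18.312, 89.639, -0, 72.044, -1.146], TCP at [199.221, -539.402, 213.976] pointing down, gripper open.
Joint ranges: [-177.97, 177.97], [-48.28, 115.42], [12.27, 149.76], [-77.06, 257.06], [2.81, 150.46], [-146.56, 146.56]. Speed limits (degrees/s): [147.25, 147.25, 180, 180, 180, 180].

### API

Orientations are given as [roll, pitch, yaw] about the fixed x, y, z axes, in that order (R = Rz(yaw) Ry(pitch) Rx(roll)).
In Python, from workcell import env gives the robot as it stands.
- The arm moves only by the tool servo_tool, never from a script. Its argument "plan" is a list of rows, each a list of 3 entries, a list of its own where there are three numbers: the turn, a rotation vector about the tool's x, y, z in degrees, then the shift along the tool's x, y, z in mm, then the finger opening in mm, from 0 to 91.2. In form: [[[ax, ay, az], [dx, dy, dz], claw], ...]. A call has exactly 10 rows; each row shifts and turns the pose as measured when the row begins, along the tool's axes as they then stand; what a row does not reach is not made up. A row lasts 1/8 s, in which the tool goes at most 62.5 mm and 10.7 degrees, less where a joint would pass 70% of its speed; a pose out of reach is approached as far as the arm can. A call with a gripper value outside its range is refused whole. The fingers move at their own pace and stop on an object; "squeeze" is the grip in N (left out, the last holds). Time passes only in rows, so rows that do not move let the fingers close, or fill a call up. It gives the time, the measured TCP pose, the force and the opening at its end, in the units of the state.
- env.state(): the state, without advancing time (a new reading comes with each control period).
- env.grab_frame(name): name is "scene" or "top" or "wrist"; returns a dict with "pixels" (480x640x3 uint8, red, green, blue), "intrinsics" (3x3 intrinsics, pixels), "distortion" ([k1, k2, p1, p2, k3] as OpenCV has them; the pictures are not rectified), "eye" and "attitude" of the camera in the world. Camera axes: x right, y up, looking along -z (the intrinsics and any distortion apply to the point x, -y, -z); pixel columns grow to the right and rows downward; lengths in mm; the calibration is good to about 2 mm. A picture is of the moment at which its call begins. There is no depth.
- env.job_done(): hands the job in, once; it reports no verdict.
The state is a dict: "time_s": time; "qpos": joint angles; "qvel": joint speeds; "effort": joint torques, N m; "ee_pos": TCP position; "ee_rot": TCP orientation; "force": force on the tool from outside, world axes, zero at the start; "torque": the same for the moment, N m; "gripper_width": finger opening in mm.
Only numpy, scipy, OpenCV 4.12 (cv2) and the standard library are available. Lean on these libraries where they do the work, as an engineer would, in place of code of your own. Each camera call takes 0.05 s, during which the arm holds its last target.

### The job

The leg of the model gantry hangs short above its concrete pier. Lay packing strips flat on the pier under the foot, each lined up with the pier and pushed fully home against the pier's end stop, until the gap left is one the wedge can close (one strip or both, as the gap needs; keep an unneeded strip well away from the pier), then slide the wedge in thin end first on top of the strips until you feel it bind under the foot. Finish while still gripping the wedge and pushing it snug; be gentle, and do not knock the gantry or disturb the planter, the glue bottle or the pencil.

Things in the scene. Friction and masses are not known exactly. Their poses are not given: they have to be found in the camera images.
- pier: fixed concrete pier, flat top 20 mm wide (y), 140 mm long (x -80 to +60 mm), 32 to 44 mm above the table. Origin: on the top face, exactly below the foot. x points to the end stop, a lip 34 mm wide with its face at x = +60 mm, rising 22 mm above the top. Strips and wedge enter from the open end (-x), moving to +x. A strip fully home has its centre at x = -20 mm, overhanging the open end by 20 mm
- foot: rounded aluminium foot (a lying 12 mm round bar, 26 mm long, along y) under the short leg of the gantry; it does not move. Origin: on its lowest line, 60 mm above the table. The gap is its height above the pier's origin: 16 to 28 mm
- gantry: fixed white model gantry: truss 8 mm thick in x, 122 to 153 mm above the table, right above the foot, from y = -25 to +285 mm, on 8 mm square legs (the other at y = 260 mm on a 50 mm block). Origin: on the table below the foot, axes parallel to the pier's. Keep the gripper clear of it, on the pier's open side: hold strips and wedge near their outer end
- strip_a: flat plain-wood packing strip, 160 mm long (its x), 28 mm wide (its y), 8 mm thick, 30 g; lies flat on the table at the start. Origin: centre of its underside. Both strips are the same; either end may go first
- strip_b: flat plain-wood packing strip, 160 mm long (its x), 28 mm wide (its y), 8 mm thick, 30 g; lies flat on the table at the start. Origin: centre of its underside. Both strips are the same; either end may go first
- wedge: plain-wood wedge, 150 mm long (x), 34 mm wide (y), 45 g, flat underside, on the table at the start. Thin end, 3 mm thick, at x = +75 mm; its top slopes up evenly to 14 mm at x = +20 mm, then is flat to the blunt end at x = -75 mm. Origin: centre of its underside. Closes remaining gaps of 4 to 13.5 mm; it binds and stops hard: push it with about 8 to 15 N, not bearing down
- wedge_tip (a point): middle of the thin end's lower edge of the wedge (x = +75 mm, z = 0 in its frame); it ends up beyond the foot
- planter: bystander: model planter, 40 x 100 x 37 mm, loose; origin at the centre of its underside
- glue: bystander: white glue bottle, 44 mm diameter, 100 mm high, loose; origin at the centre of its underside
- pencil: bystander: black pencil, 165 mm long, 8 mm thick, loose; lies along its x, origin under its middle
Things that resemble listed ones, but are neither listed nor needed, are in the scene too. Leave any blue or green look-alike of the wedge alone.

How it is judged (in metres and radians):
On the way:
1. a strip lies on the pier under the foot, home against the stop and let go (((x of strip_a in the frame of pier between -0.03 and -0.012 m and y of strip_a in the frame of pier between -0.009 and 0.009 m and angle between the x axis of strip_a and the x axis of pier, either way round below 0.12 rad and angle between strip_a's own z axis and vertical below 0.06 rad and contact force between pier and strip_a above 0.08 N and contact force between the fingers and strip_a below 0.05 N and linear speed of strip_a below 0.02 m/s) or (x of strip_b in the frame of pier between -0.03 and -0.012 m and y of strip_b in the frame of pier between -0.009 and 0.009 m and angle between the x axis of strip_b and the x axis of pier, either way round below 0.12 rad and angle between strip_b's own z axis and vertical below 0.06 rad and contact force between pier and strip_b above 0.08 N and contact force between the fingers and strip_b below 0.05 N and linear speed of strip_b below 0.02 m/s))), for 0.1 s.
At the end, for the whole second after the job is handed in: One strip (other over 100 mm off) or both lie home (8 mm) in line (9 mm, 0.12 rad) on the pier; the wedge, thin end past the foot, lies on them in line (12 mm, 0.15 rad), still, pressing the foot and through the strips the pier (over 1.5 N); the fingers grip the wedge, not the strips (((x of strip_a in the frame of pier between -0.03 and -0.012 m and y of strip_a in the frame of pier between -0.009 and 0.009 m and angle between the x axis of strip_a and the x axis of pier, either way round below 0.12 rad and angle between strip_a's own z axis and vertical below 0.06 rad and horizontal distance between strip_b and pier above 0.1 m and contact force between pier and strip_a above 1.5 N and contact force between strip_a and wedge above 1.5 N) or (x of strip_b in the frame of pier between -0.03 and -0.012 m and y of strip_b in the frame of pier between -0.009 and 0.009 m and angle between the x axis of strip_b and the x axis of pier, either way round below 0.12 rad and angle between strip_b's own z axis and vertical below 0.06 rad and horizontal distance between strip_a and pier above 0.1 m and contact force between pier and strip_b above 1.5 N and contact force between strip_b and wedge above 1.5 N) or (x of strip_a in the frame of pier between -0.03 and -0.012 m and y of strip_a in the frame of pier between -0.009 and 0.009 m and angle between the x axis of each of strip_a, strip_b and the x axis of pier, either way round below 0.12 rad and angle between each of strip_a, strip_b's own z axis and vertical below 0.06 rad and x of strip_b in the frame of pier between -0.03 and -0.012 m and y of strip_b in the frame of pier between -0.009 and 0.009 m and contact force between pier and strip_a above 1.5 N and contact force between strip_a and strip_b above 1.5 N and contact force between strip_b and wedge above 1.5 N) or (x of strip_a in the frame of pier between -0.03 and -0.012 m and y of strip_a in the frame of pier between -0.009 and 0.009 m and angle between the x axis of each of strip_a, strip_b and the x axis of pier, either way round below 0.12 rad and angle between each of strip_a, strip_b's own z axis and vertical below 0.06 rad and x of strip_b in the frame of pier between -0.03 and -0.012 m and y of strip_b in the frame of pier between -0.009 and 0.009 m and contact force between each of pier, strip_a and strip_b above 1.5 N and contact force between strip_a and wedge above 1.5 N)) and contact force between wedge and foot above 1.5 N and contact force between the fingers and wedge above 2 N and x of wedge_tip in the frame of pier above 0.002 m and y of wedge in the frame of pier between -0.012 and 0.012 m and angle between the x axis of wedge and the x axis of pier, either way round below 0.15 rad and angle between wedge's own z axis and vertical below 0.1 rad and linear speed of wedge below 0.01 m/s and contact force between the fingers and strip_a below 1 N and contact force between the fingers and strip_b below 1 N); the arm keeps its last pose, push and grip.
It fails at once if the wedge is rammed: it presses the foot with over 60 N (contact force between wedge and foot above 60 N).
It fails at once if the arm or fingers knock the gantry (contact force between any of the arm, the fingers and gantry above 8 N).
It fails at once if a bystander is disturbed (moved over 30 mm) (distance of any of planter, glue, pencil from where it was at the start of the episode above 0.03 m).
It also fails if it takes over 72 s, if anything falls off the work surface, if the arm or the gripper's body presses on something with over 40 N, if the wrist force passes 120 N, or if a joint passes its speed limit or range.

## Working session

There is one attempt and no reset: what is moved stays moved. The work goes in short steps, Python scripts to look and compute and a tool call to move; the robot and the scene stay as the last step left them, time stands still between calls to the robot, and variables do not carry over. Pictures are saved under pics/ and viewed, and the job is handed in when it is done.

Besides the shell and the picture viewer there is one more tool, called by a JSON object that holds its "api" and its "payload", one argument or row to a line. servo_tool: Moves the arm, as the interface text tells. Its arguments: {"type":"object","properties":{"plan":{"type":"array"},"squeeze":{"type":"number"}},"required":["plan"]}

```bash
ls; mkdir -p pics
python3 - <<'E'
from workcell import env
import cv2
s=env.state(); print(s)
for n in ["scene","top","wrist"]:
    f=env.grab_frame(n); cv2.imwrite(f"pics/{n}0.png",f["pixels"][:,:,::-1])
    print(n,f["intrinsics"],f["distortion"],f["eye"],f["attitude"])
E
```

```text
pics
{'time_s': 0.0, 'qpos': array([-7.08752095e+01,  1.83505119e+01,  8.97058787e+01, -1.57137491e-03,
        7.20438630e+01, -1.14847026e+00]), 'qvel': array([-0.00972068,  0.00632917,  0.00611576, -0.10071695, -0.08876009,
        0.08803731]), 'effort': array([ 9.14548909e-04, -4.12465489e+01, -2.31972241e+01,  7.28118257e-02,
        4.54626081e-02, -1.31628663e-04]), 'ee_pos': array([ 199.03971267, -538.91488842,  213.13517589]), 'ee_rot': array([-1.79999484e+02,  1.00263408e-01, -6.97262531e+01]), 'force': array([ 0.1339996 , -1.03064557, -0.35218009]), 'torque': array([-0.01696592,  0.0257123 ,  0.01741736]), 'gripper_width': 91.16726191354168}
scene [[435.66427422   0.         328.50189407]
 [  0.         435.66427422 241.13298133]
 [  0.           0.           1.        ]] [0.01997146 0.         0.         0.         0.        ] [1278.93548874  279.08201331  728.40017251] [ 50.27841396   0.18960653 113.66977246]
top [[504.73546951   0.         320.95498687]
 [  0.         504.73546951 239.46355661]
 [  0.           0.           1.        ]] [-0.1031523  0.         0.         0.         0.       ] [ 445.0313498   -23.27569129 1305.22035431] [  4.26735418   0.27793448 -88.60388189]
wrist [[429.33111541   0.         321.14629471]
 [  0.         429.33111541 236.46070901]
 [  0.           0.           1.        ]] [-0.02135794  0.          0.          0.          0.        ] [ 266.53570296 -514.38708899  384.64282972] [-1.48412316e+01  9.54569520e-03 -6.97981745e+01]
```

View pics/scene0.png

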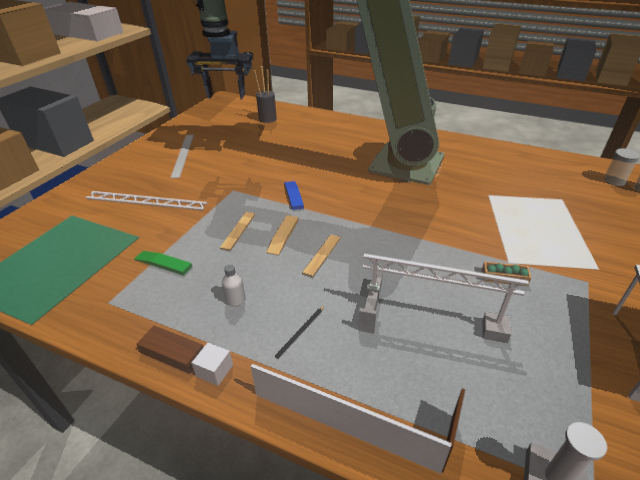

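View pics/top0.png

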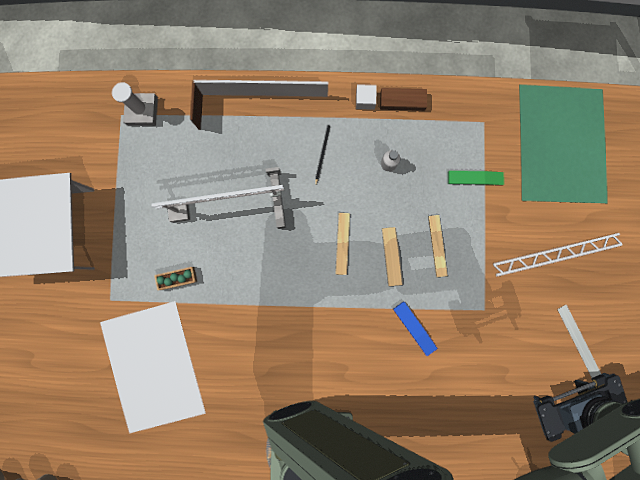

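View pics/wrist0.png

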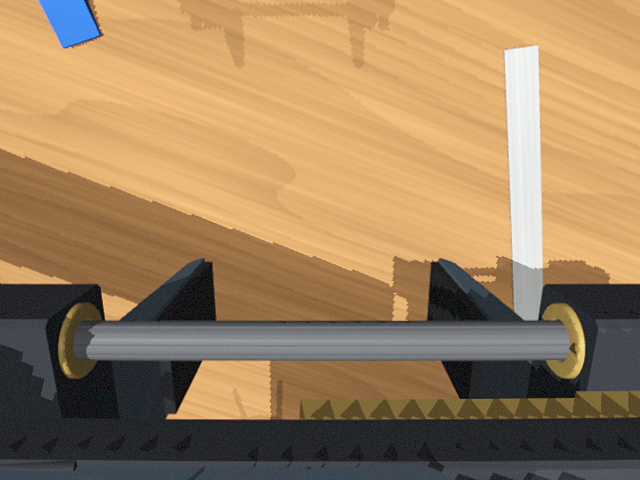

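```bash
cat > h.py <<'E'
import numpy as np, cv2
from scipy.spatial.transform import Rotation as Ro
def rot(a): return Ro.from_euler('xyz',a,degrees=True).as_matrix()
def ray(f,px):
    p=cv2.undistortPoints(np.array(px,float).reshape(-1,1,2),np.array(f["intrinsics"]),np.array(f["distortion"])).reshape(-1,2)
    d=np.c_[p[:,0],-p[:,1],-np.ones(len(p))]@rot(f["attitude"]).T
    return np.array(f["eye"]),d
def onz(f,px,z):
    e,d=ray(f,px); return e+d*((z-e[2])/d[:,2])[:,None]
def proj(f,P):
    c=(np.atleast_2d(P)-f["eye"])@rot(f["attitude"])
    c=c*[1,-1,-1]
    return cv2.projectPoints(c,np.zeros(3),np.zeros(3),np.array(f["intrinsics"]),np.array(f["distortion"]))[0].reshape(-1,2)
def tri(f1,p1,f2,p2):
    e1,d1=ray(f1,p1);e2,d2=ray(f2,p2)
    out=[]
    for a,b in zip(d1,d2):
        A=np.c_[a,-b]; t=np.linalg.lstsq(A,e2-e1,rcond=None)[0]
        out.append(np.r_[(e1+a*t[0]+e2+b*t[1])/2,np.linalg.norm(e1+a*t[0]-e2-b*t[1])])
    return np.array(out)
def save(f,n,crop=None,k=1):
    im=f["pixels"][:,:,::-1]
    if crop: x0,y0,x1,y1=crop; im=im[y0:y1,x0:x1]
    if k!=1: im=cv2.resize(im,None,fx=k,fy=k,interpolation=cv2.INTER_CUBIC)
    cv2.imwrite("pics/"+n+".png",im)
def wood(f,roi):
    # wood-yellow blobs in roi
    im=f["pixels"]; h=cv2.cvtColor(im,cv2.COLOR_RGB2HSV)
    m=cv2.inRange(h,(8,60,90),(28,255,255)); k=np.zeros_like(m); x0,y0,x1,y1=roi; k[y0:y1,x0:x1]=255
    m=cv2.morphologyEx(m&k,cv2.MORPH_OPEN,np.ones((3,3)))
    m=cv2.morphologyEx(m,cv2.MORPH_CLOSE,np.ones((5,5)))
    cs,_=cv2.findContours(m,cv2.RETR_EXTERNAL,cv2.CHAIN_APPROX_NONE)
    return [c for c in cs if cv2.contourArea(c)>200]
E
python3 - <<'E'
from workcell import env
from h import *
import pickle
F={n:env.grab_frame(n) for n in ["scene","top"]}
pickle.dump(F,open("F0.pkl","wb"))
save(F["scene"],"s_gantry",(330,230,550,360),3.6)
save(F["scene"],"s_wood",(200,190,360,290),5)
save(F["top"],"t_gantry",(140,150,340,250),4)
save(F["top"],"t_wood",(310,190,470,310),5)
for c in wood(F["top"],(310,190,470,305)):
    r=cv2.minAreaRect(c); b=cv2.boxPoints(r); print(r, cv2.contourArea(c)); print(onz(F["top"],b,8).round(1)[:,:2].tolist(), onz(F["top"],[r[0]],8).round(1))
    w=onz(F["top"],b,8); print([round(float(np.linalg.norm(w[i]-w[i-1])),1) for i in range(4)])
E
```

```text
((391.8095703125, 256.1239318847656), (58.10332107543945, 14.091127395629883), 83.51692199707031) 739.5
[[575.0, -170.4], [580.0, -206.6], [431.5, -225.7], [426.7, -189.7]] [[ 503.  -198.1    8. ]]
[149.5, 36.6, 149.7, 36.3]
((437.56781005859375, 245.68679809570312), (61.5223388671875, 11.1231689453125), 82.56858825683594) 581.0
[[609.6, -291.2], [614.2, -320.1], [456.4, -342.0], [452.1, -313.3]] [[ 532.7 -316.5    8. ]]
[159.1, 29.2, 159.3, 29.0]
((342.447509765625, 243.4972381591797), (11.247591018676758, 61.49383544921875), 3.012787342071533) 615.0
[[453.9, -53.4], [612.7, -58.2], [611.9, -87.3], [453.1, -82.2]] [[532.6 -70.2   8. ]]
[28.9, 158.8, 29.1, 158.8]
```

View pics/s_gantry.png

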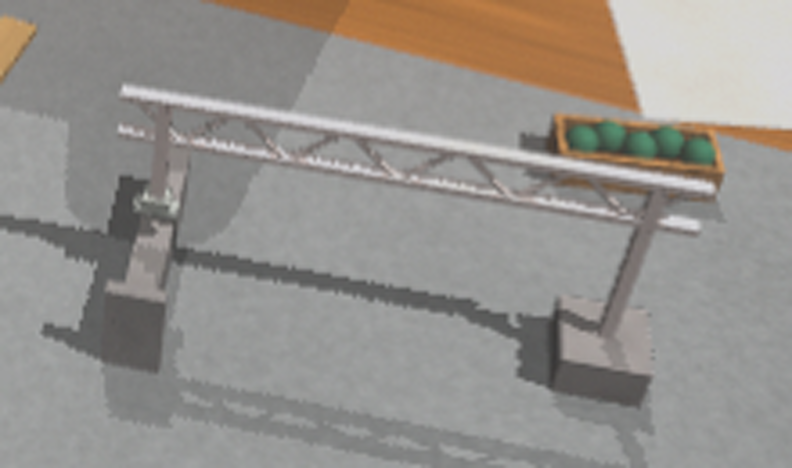

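View pics/s_wood.png

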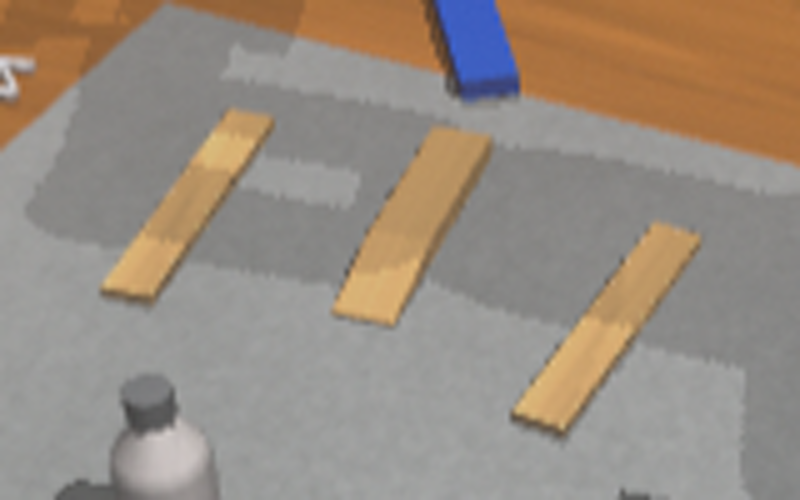

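View pics/t_gantry.png

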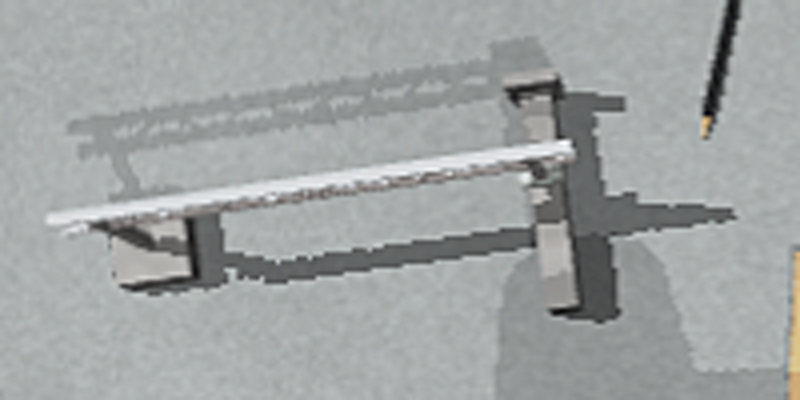

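View pics/t_wood.png

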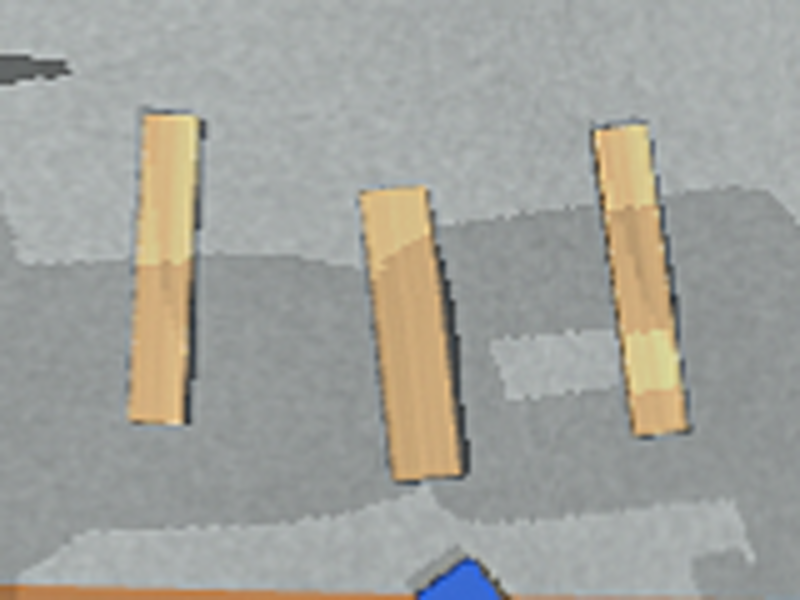

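Run:
```python
from h import *
import pickle
F=pickle.load(open("F0.pkl","rb")); t=F["top"]; s=F["scene"]
# top-gantry crop: px=140+X/4
c=lambda X,Y:[140+X/4,150+Y/4]
print("truss ends z153",onz(t,[c(574,148),c(47,217)],153).round(1))
print("truss ends scene z153",onz(s,[[330+122/3.6,230+90/3.6],[330+714/3.6,230+187/3.6]],153).round(1))
for z in (32,38,44): print(z,onz(t,[c(536,222),c(571,222),c(548,308),c(580,308)],z).round(1).tolist())
print("stop top z~60", onz(t,[c(503,76),c(560,73)],60).round(1).tolist())
print("glue/pencil/planter",onz(t,[[391,160],[318,180],[329,127],[178,277]],10).round().tolist())
```

```text
truss ends z153 [[650.4  73.9 153. ]
 [603.8 381.2 153. ]]
truss ends scene z153 [[656.9  81.2 153. ]
 [606.6 385.1 153. ]]
32 [[623.7, 106.9, 32.0], [624.2, 84.6, 32.0], [568.9, 97.5, 32.0], [569.4, 77.2, 32.0]]
38 [[622.9, 106.3, 38.0], [623.4, 84.1, 38.0], [568.3, 96.9, 38.0], [568.8, 76.7, 38.0]]
44 [[622.0, 105.7, 44.0], [622.5, 83.6, 44.0], [567.7, 96.4, 44.0], [568.2, 76.2, 44.0]]
stop top z~60 [[711.7, 127.9, 60.0], [714.4, 92.1, 60.0]]
glue/pencil/planter [[754.0, -193.0, 10.0], [696.0, -3.0, 10.0], [839.0, -29.0, 10.0], [435.0, 353.0, 10.0]]
```

```bash
cat >> h.py <<'E'
def plan(x,y,z,yaw,claw,n=8,st=None):
    from workcell import env
    st=st or env.state(); p=np.array(st["ee_pos"],float); R=rot(st["ee_rot"])
    T=np.array([x,y,z],float); Rt=rot([180,0,yaw])
    rv=Ro.from_matrix(R.T@Rt).as_rotvec()/n; d=(T-p)/n
    rows=[]
    for i in range(n):
        a=np.round(rv*np.degrees(1),1); s=np.round(R.T@d,1)
        rows.append([a.tolist(),s.tolist(),claw]); R=R@Ro.from_rotvec(rv).as_matrix()
    print("pos",p.round(1),np.round(st["ee_rot"],1),"dist",np.linalg.norm(T-p).round())
    import json
    print(json.dumps(rows).replace('-0.0','0'))
E
python3 -c "
from h import *
plan(430,-200,230,-82,90,10)"
```

```text
pos [ 199.1 -539.2  213.6] [-180.     0.   -69.7] dist 411.0
[[[0.0, 0.0, 1.2], [-23.8, -33.4, -1.6], 90], [[0.0, 0.0, 1.2], [-24.5, -32.9, -1.6], 90], [[0.0, 0.0, 1.2], [-25.2, -32.4, -1.6], 90], [[0.0, 0.0, 1.2], [-25.9, -31.8, -1.6], 90], [[0.0, 0.0, 1.2], [-26.6, -31.2, -1.6], 90], [[0.0, 0.0, 1.2], [-27.3, -30.7, -1.6], 90], [[0.0, 0.0, 1.2], [-27.9, -30.1, -1.6], 90], [[0.0, 0.0, 1.2], [-28.5, -29.5, -1.6], 90], [[0.0, 0.0, 1.2], [-29.2, -28.9, -1.6], 90], [[0.0, 0.0, 1.2], [-29.8, -28.2, -1.6], 90]]
```

{"api": "servo_tool", "payload": {
  "plan": [
    [[0,0,1.2],[-24,-33.5,-2],90],
    [[0,0,1.2],[-24.5,-33,-2],90],
    [[0,0,1.2],[-25,-32.5,-2],90],
    [[0,0,1.2],[-26,-32,-2],90],
    [[0,0,1.2],[-26.5,-31,-2],90],
    [[0,0,1.2],[-27.5,-30.5,-2],90],
    [[0,0,1.2],[-28,-30,-2],90],
    [[0,0,1.2],[-28.5,-29.5,-2],90],
    [[0,0,1.2],[-29,-29,-2],90],
    [[0,0,1.2],[-30,-28,-2],90]
  ]
}}

```text
time_s: 1.5
ee_pos: [436.1, -191.9, 233.4]
ee_rot: [-180.0, 0.0, -82.5]
force: [-0.6, 0.0, 1.0]
gripper_width: 90.0
```

Run:
```python
from workcell import env
from h import *
import pickle
f=env.grab_frame("wrist"); pickle.dump(f,open("W1.pkl","wb")); save(f,"w1"); print(f["eye"],f["attitude"])
s=env.state(); print(s["time_s"],s["qpos"].round(1))
plan(560,86,235,-81.4,90,10)
```

```text
[ 507.24998609 -182.72265791  404.84763194] [-1.47851625e+01 -4.00755032e-02 -8.25604453e+01]
1.55 [-24.8   8.7  99.8   0.3  71.5  57.4]
pos [ 438.7 -188.3  233.6] [-179.8    0.2  -82.4] dist 300.0
[[[0, 0.0, -0.1], [-25.6, -15.7, 0.0], 90], [[0, 0.0, -0.1], [-25.6, -15.7, 0.0], 90], [[0, 0.0, -0.1], [-25.5, -15.7, 0], 90], [[0, 0.0, -0.1], [-25.5, -15.8, 0], 90], [[0, 0.0, -0.1], [-25.5, -15.8, 0], 90], [[0, 0.0, -0.1], [-25.4, -15.9, -0.1], 90], [[0, 0.0, -0.1], [-25.4, -15.9, -0.1], 90], [[0, 0.0, -0.1], [-25.4, -16.0, -0.1], 90], [[0, 0.0, -0.1], [-25.4, -16.0, -0.1], 90], [[0, 0.0, -0.1], [-25.3, -16.1, -0.1], 90]]
```

View pics/w1.png

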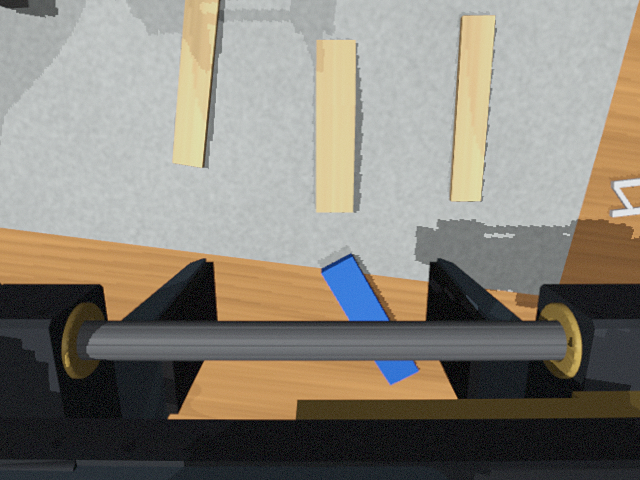

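Run:
```python
from h import *
import pickle
f=pickle.load(open("W1.pkl","rb"))
for c in wood(f,(150,0,520,225)):
    r=cv2.minAreaRect(c); b=cv2.boxPoints(r)
    for z in (8,14):
        w=onz(f,b,z)[:,:2]; l=[round(float(np.linalg.norm(w[i]-w[i-1])),1) for i in range(4)]
        e=w[1]-w[2] if l[2]>l[1] else w[0]-w[1]
        print(z,w.mean(0).round(1),l,"yaw",np.degrees(np.arctan2(*(e*np.sign(e[0]))[::-1])).round(1),w.round(0).tolist())
```

```text
8 [ 503.7 -196.5] [149.2, 33.4, 149.3, 36.7] yaw 8.5 [[575.0, -170.0], [580.0, -203.0], [432.0, -225.0], [427.0, -189.0]]
14 [ 503.7 -196.3] [147.0, 32.9, 147.0, 36.2] yaw 8.5 [[574.0, -170.0], [579.0, -202.0], [433.0, -224.0], [429.0, -188.0]]
8 [ 534.6 -314.8] [32.5, 160.3, 29.4, 161.0] yaw 7.9 [[454.0, -310.0], [613.0, -288.0], [615.0, -318.0], [456.0, -343.0]]
14 [ 534.2 -312.8] [32.0, 157.9, 28.9, 158.5] yaw 7.9 [[455.0, -309.0], [611.0, -287.0], [614.0, -316.0], [457.0, -340.0]]
8 [525.1 -67.7] [30.7, 140.9, 28.1, 140.9] yaw -2.8 [[454.0, -50.0], [595.0, -56.0], [596.0, -85.0], [455.0, -80.0]]
14 [524.8 -69.4] [30.2, 138.8, 27.7, 138.7] yaw -2.8 [[455.0, -52.0], [594.0, -58.0], [595.0, -86.0], [456.0, -82.0]]
```

{"api": "servo_tool", "payload": {
  "plan": [
    [[0,0,0],[-25.5,-15.5,0],60],
    [[0,0,0],[-25.5,-15.5,0],60],
    [[0,0,0],[-25.5,-15.5,0],60],
    [[0,0,0],[-25.5,-15.5,0],60],
    [[0,0,0],[-25.5,-15.5,0],60],
    [[0,0,0],[-25.5,-15.5,0],60],
    [[0,0,0],[-25.5,-15.5,0],60],
    [[0,0,0],[-25.5,-15.5,0],60],
    [[0,0,0],[-20.5,-15.5,0],60],
    [[0,0,0],[0,0,0],60]
  ]
}}

```text
time_s: 2.8
ee_pos: [549.6, 60.6, 234.0]
ee_rot: [-179.9, 0.2, -82.2]
force: [-0.4, -0.7, 0.0]
gripper_width: 60.1
```

Run:
```python
from workcell import env
from h import *
import pickle
f=env.grab_frame("wrist"); pickle.dump(f,open("W2.pkl","wb")); save(f,"w2"); print(f["eye"],f["attitude"],env.state()["ee_pos"],env.state()["ee_rot"])
```

```text
[620.42510511  69.75608819 405.57923064] [-14.68077112   0.09463538 -82.2331975 ] [549.08545888  59.81977283 234.00168755] [-1.79888233e+02  1.55992100e-01 -8.22126015e+01]
```

View pics/w2.png

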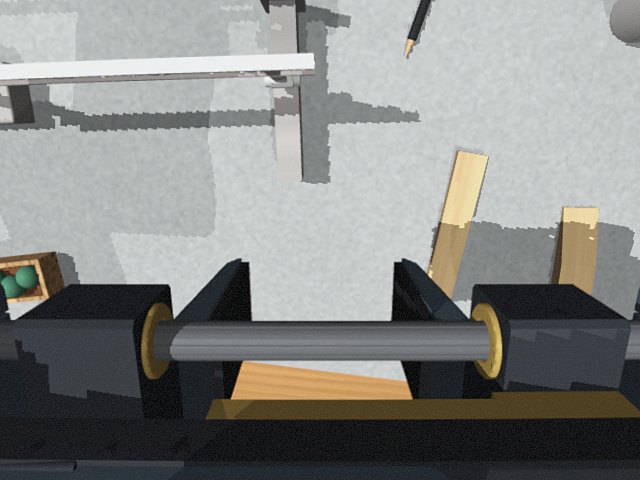

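Run:
```python
from h import *
import pickle
f=pickle.load(open("W2.pkl","rb"))
save(f,"w2c",(230,0,350,200),4)
print(f["pixels"][140:190:10,272:310:2].mean(-1).astype(int))
```

```text
[[194 177 198 211 209 210 211 207 211 210 210 211 209 212 135  97 137 134
  132]
 [201 181 190 209 206 207 206 206 208 208 207 207 209 207 193  75 128 131
  135]
 [203 202 180 200 202 201 200 201 201 201 202 202 200 201 187  72 133 130
  132]
 [199 198 197 201 200 202 204 200 199 201 201 200 201 202 198  60 127 129
  134]
 [197 198 198 200 201 202 200 200 201 201 202 201 200 203 200 123 130 125
  132]]
```

View pics/w2c.png

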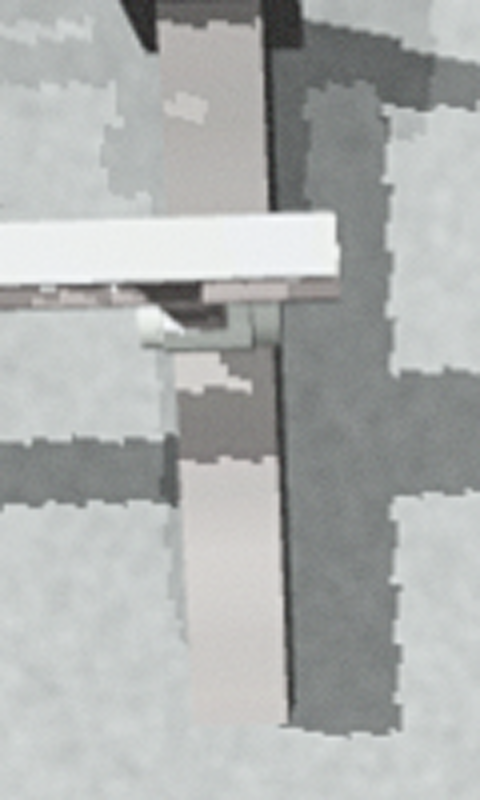

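Run:
```python
from h import *
import pickle
f=pickle.load(open("W2.pkl","rb"))
c=lambda X,Y:[230+X/4,Y/4]
P=[c(190,726),c(286,724),c(159,23),c(263,23)]
for z in (30,34,38,42,46):
    w=onz(f,P,z)[:,:2]; a=w[:2].mean(0); b=w[2:].mean(0); d=b-a; u=d/np.linalg.norm(d)
    print(z,"end",a.round(1),"L",np.linalg.norm(d).round(1),"W",np.linalg.norm(w[0]-w[1]).round(1),np.linalg.norm(w[2]-w[3]).round(1),"yaw",np.degrees(np.arctan2(d[1],d[0])).round(2),"orig",(a+80*u).round(1),(b-60*u).round(1))
# truss end z=153
w=onz(f,[c(337,212),c(338,278)],153); print(w.round(1))
# foot: ends of lowest part
print(onz(f,[c(140,348),c(281,346)],62).round(1))
```

```text
30 end [568.6  91.3] L 140.2 W 21.0 20.7 yaw 8.96 orig [647.6 103.7] [647.8 103.8]
34 end [569.1  91. ] L 138.7 W 20.8 20.5 yaw 8.96 orig [648.2 103.5] [646.9 103.3]
38 end [569.7  90.8] L 137.2 W 20.6 20.3 yaw 8.96 orig [648.7 103.3] [646.  102.8]
42 end [570.2  90.6] L 135.7 W 20.4 20.1 yaw 8.96 orig [649.3 103. ] [645.1 102.4]
46 end [570.8  90.4] L 134.3 W 20.1 19.9 yaw 8.96 orig [649.8 102.8] [644.2 101.9]
[[657.4  79.  153. ]
 [649.   77.8 153. ]]
[[641.8 116.3  62. ]
 [645.7  89.8  62. ]]
```

Run:
```python
from h import *
plan(469.5,-65.6,50,-92.3,60,8)
```

```text
pos [549.1  59.8 234. ] [-179.9    0.2  -82.2] dist 236.0
[[[0, 0.0, 1.3], [14.2, 12.0, 22.9], 60], [[0, 0.0, 1.3], [14.5, 11.7, 22.9], 60], [[0, 0.0, 1.3], [14.7, 11.4, 23.0], 60], [[0, 0.0, 1.3], [15.0, 11.0, 23.0], 60], [[0, 0.0, 1.3], [15.2, 10.7, 23.0], 60], [[0, 0.0, 1.3], [15.4, 10.4, 23.0], 60], [[0, 0.0, 1.3], [15.7, 10.0, 23.0], 60], [[0, 0.0, 1.3], [15.9, 9.7, 23.0], 60]]
```

{"api": "servo_tool", "payload": {
  "plan": [
    [[0,0,1.3],[14,12,23],60],
    [[0,0,1.3],[14.5,11.5,23],60],
    [[0,0,1.3],[14.5,11.5,23],60],
    [[0,0,1.3],[15,11,23],60],
    [[0,0,1.3],[15,11,23],60],
    [[0,0,1.3],[15.5,10.5,23],60],
    [[0,0,1.3],[15.5,10,23],60],
    [[0,0,1.3],[16,10,23],60],
    [[0,0,0],[10,5,10],60],
    [[0,0,0],[0,0,0],60]
  ]
}}

```text
time_s: 4.1
ee_pos: [454.5, -87.1, 36.2]
ee_rot: [-179.9, -0.0, -93.3]
force: [-1.0, -0.5, 0.3]
gripper_width: 60.3
```

Run:
```python
from workcell import env
from h import *
import pickle
f=env.grab_frame("wrist"); pickle.dump(f,open("W3.pkl","wb")); save(f,"w3"); print(f["eye"],f["attitude"],env.state()["ee_pos"],env.state()["ee_rot"])
```

```text
[525.80446217 -91.33485794 207.84501431] [-14.65800116  -0.10262493 -93.40829114] [455.20404437 -86.90092876  36.65693254] [-1.79782110e+02 -2.70931512e-02 -9.33120891e+01]
```

View pics/w3.png

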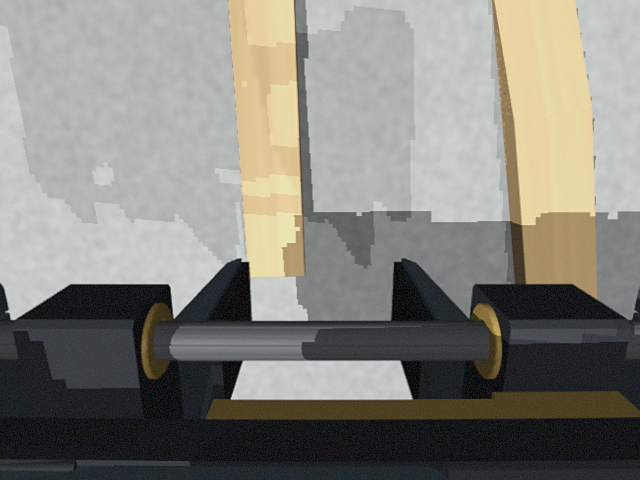

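Run:
```python
from h import *
import pickle
f=pickle.load(open("W3.pkl","rb"))
for c in wood(f,(200,5,306,280)):
    m=np.zeros((480,640),np.uint8); cv2.drawContours(m,[c],-1,255,-1)
    L=[];R=[]
    for y in range(20,265,15):
        xs=np.where(m[y])[0]; L.append([xs[0],y]);R.append([xs[-1]+1,y])
    c3=np.array(c).reshape(-1,2); print("ymax",c3[:,1].max(), L[0],R[0],L[-1],R[-1])
    for e in(L,R):
        w=onz(f,e,8)[:,:2]; p=np.polyfit(w[:,0],w[:,1],1); print(np.degrees(np.arctan(p[0])).round(2), np.polyval(p,470).round(1))
    print(onz(f,[[247,276],[304,276]],8).round(1))
```

```text
ymax 276 [np.int64(230), 20] [np.int64(296), 20] [np.int64(248), 260] [np.int64(305), 260]
-1.76 -52.2
-1.87 -80.1
[[455.7 -50.9   8. ]
 [454.  -78.9   8. ]]
```

{"api": "servo_tool", "payload": {
  "plan": [
    [[0,0,-1.5],[-10.5,-7,0],60],
    [[0,0,0],[-11,-7,0],60],
    [[0,0,0],[0,0,10],60],
    [[0,0,0],[0,0,10],60],
    [[0,0,0],[0,0,10],60],
    [[0,0,0],[0,0,4.5],60],
    [[0,0,0],[0,0,0],20],
    [[0,0,0],[0,0,0],20],
    [[0,0,0],[0,0,0],20],
    [[0,0,0],[0,0,0],20]
  ],
  "squeeze": 25
}}

```text
time_s: 5.4
ee_pos: [474.0, -63.6, 1.6]
ee_rot: [-179.5, -0.1, -91.6]
force: [0.6, -0.1, -0.5]
gripper_width: 28.1
```

Run:
```python
from workcell import env
from h import *
for i in range(3):
  s=env.state(); print(s["time_s"],s["ee_pos"].round(2),s["ee_rot"].round(2),s["force"].round(1),s["gripper_width"])
```

```text
5.4 [473.99 -63.58   1.57] [-1.7952e+02 -6.0000e-02 -9.1560e+01] [ 0.6 -0.1 -0.5] 28.137518640530423
5.4 [473.99 -63.58   1.57] [-1.7952e+02 -6.0000e-02 -9.1560e+01] [ 0.6 -0.1 -0.5] 28.137518640530423
5.4 [473.99 -63.58   1.57] [-1.7952e+02 -6.0000e-02 -9.1560e+01] [ 0.6 -0.1 -0.5] 28.137518640530423
```

Run:
```python
from h import *
from workcell import env
st=dict(env.state()); st["ee_pos"]=st["ee_pos"]+np.array([0,0,73])
o=np.array([648,103.3]);u=np.array([np.cos(np.radians(8.9)),np.sin(np.radians(8.9))])
t=o-175*u; print(t)
plan(t[0],t[1],75,-81.1,20,6,st)
```

```text
[475.10702349  76.2256824 ]
pos [474.  -63.6  74.6] [-1.795e+02 -1.000e-01 -9.160e+01] dist 140.0
[[[-0.1, 0, -1.7], [-23.3, 0.4, -0.1], 20], [[-0.1, 0, -1.7], [-23.3, -0.3, -0.1], 20], [[-0.1, 0, -1.7], [-23.3, -1.0, -0.1], 20], [[-0.1, 0, -1.7], [-23.2, -1.7, -0.1], 20], [[-0.1, 0, -1.7], [-23.2, -2.4, -0.1], 20], [[-0.1, 0, -1.7], [-23.1, -3.1, -0.1], 20]]
```

{"api": "servo_tool", "payload": {
  "plan": [
    [[0,0,0],[0,0,-24],20],
    [[0,0,0],[0,0,-25],20],
    [[0,0,0],[0,0,-24],20],
    [[-0.1,0,-1.7],[-23,0,0],20],
    [[-0.1,0,-1.7],[-23,0,0],20],
    [[-0.1,0,-1.7],[-23,-1,0],20],
    [[-0.1,0,-1.7],[-23,-2,0],20],
    [[-0.1,0,-1.7],[-23,-2,0],20],
    [[-0.1,0,-1.7],[-23,-3,0],20],
    [[0,0,0],[0,0,0],20]
  ]
}}

```text
time_s: 6.65
ee_pos: [474.8, 78.5, 78.5]
ee_rot: [-180.0, -0.1, -81.1]
force: [-0.9, -0.2, -0.8]
gripper_width: 27.5
```

Run:
```python
from workcell import env
from h import *
import pickle
f=env.grab_frame("wrist"); pickle.dump(f,open("W4.pkl","wb")); save(f,"w4"); s=env.state();print(f["eye"],f["attitude"],s["ee_pos"],s["ee_rot"],s["force"],s["gripper_width"])
```

```text
[545.57385639  89.82505862 249.99415434] [-14.79070409  -0.19533799 -81.19228107] [474.61563498  77.81020912  78.46900978] [-1.79984739e+02 -1.26995141e-01 -8.11751624e+01] [-0.01945387  0.55018854 -0.5167826 ] 27.409018222794757
```

View pics/w4.png

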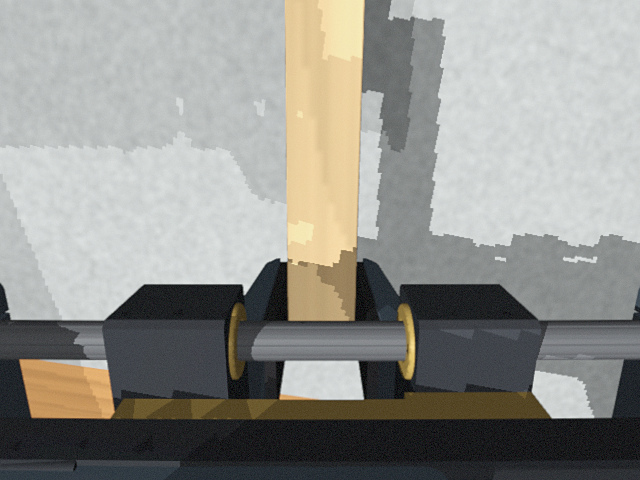

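Run:
```python
from workcell import env
from h import *
import pickle
f=pickle.load(open("W4.pkl","rb")); p=np.array([474.6,77.8]); yaw=np.radians(8.83); u=np.array([np.cos(yaw),np.sin(yaw)]); v=np.array([-u[1],u[0]])
w=onz(f,[[286.5,20],[362.5,20],[287.5,240],[358,240]],85)[:,:2]-p
print(np.c_[w@u,w@v].round(1))
t=env.grab_frame("top"); s=env.grab_frame("scene"); pickle.dump((t,s),open("TS4.pkl","wb"))
save(t,"t4",(230,150,350,300),4); save(s,"s4",(300,200,420,340),4)
```

```text
[[107.3  12.6]
 [107.3 -14.2]
 [ 27.   13.8]
 [ 26.9 -14.2]]
```

View pics/t4.png

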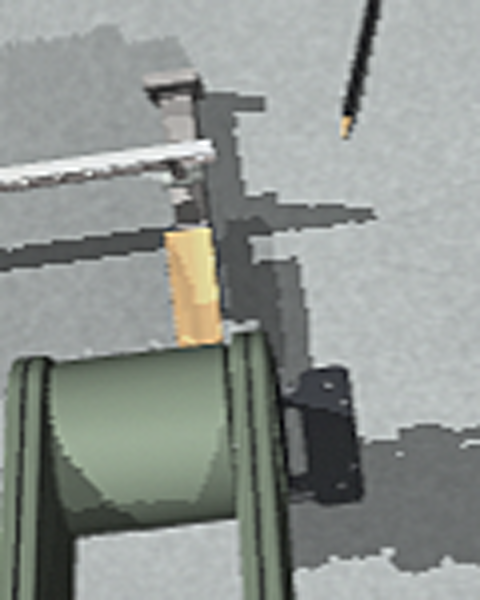

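View pics/s4.png

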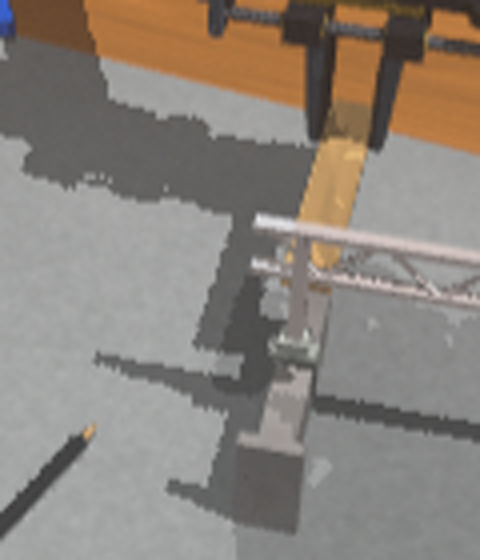

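Run:
```python
from h import *
import pickle
t,s=pickle.load(open("TS4.pkl","rb"))
print(onz(t,[[230+166/4,150+232/4],[230+211/4,150+230/4]],85).mean(0).round(1))
# top measure of pier near foot/stop: lip face top ends
print(onz(t,[[230+145/4,150+80/4],[230+200/4,150+75/4]],56).round(1))
o=np.array([648,103.3]);yaw=np.radians(8.9);u=np.array([np.cos(yaw),np.sin(yaw)]);v=np.array([-u[1],u[0]])
print("lip expected",o+60*u+17*v,o+60*u-17*v)
```

```text
[610.9  93.7  85. ]
[[710.  127.   56. ]
 [714.   92.4  56. ]]
lip expected [704.64751538 129.3779409 ] [709.90766851  95.78730546]
```

{"api": "servo_tool", "payload": {
  "plan": [
    [[0,0,0],[1,-9.5,0],20],
    [[0,0,0],[0.6,-9.5,0],20],
    [[0,0,0],[0,0,10],20],
    [[0,0,0],[0,0,10],20],
    [[0,0,0],[0,0,8],20],
    [[0,0,0],[0,0,2],20],
    [[0,0,0],[0,0,1],20],
    [[0,0,0],[0,0,1],20],
    [[0,0,0],[0,0,1],20],
    [[0,0,0],[0,0,1],20]
  ]
}}

```text
time_s: 8.05
ee_pos: [494.9, 76.3, 42.0]
ee_rot: [180.0, -0.2, -81.4]
force: [-1.0, -1.9, 2.6]
gripper_width: 28.1
```

{"api": "servo_tool", "payload": {
  "plan": [
    [[0,0,0],[0,0,1],20],
    [[0,0,0],[0,0,1],20],
    [[0,0,0],[0,0,1],20],
    [[0,0,0],[0,0,1],20],
    [[0,0,0],[0,0,0],20],
    [[0,0,0],[0,0,0],20],
    [[0,0,0],[0,0,0],20],
    [[0,0,0],[0,0,0],20],
    [[0,0,0],[0,0,0],20],
    [[0,0,0],[0,0,0],20]
  ]
}}

```text
time_s: 9.3
ee_pos: [495.0, 75.9, 38.8]
ee_rot: [-180.0, -0.2, -81.5]
force: [-1.0, -1.4, 3.9]
gripper_width: 27.7
```

Run:
```python
from workcell import env
from h import *
s=env.state();print(s["ee_pos"],s["ee_rot"],s["force"],s["torque"],s["gripper_width"])
f=env.grab_frame("wrist"); save(f,"w5")
f=env.grab_frame("scene"); save(f,"s5",(300,200,420,340),4)
s=env.state();print(s["ee_pos"],s["ee_rot"],s["force"],s["torque"],s["gripper_width"])
```

```text
[494.97058752  75.91611529  38.80115329] [-179.97671034   -0.18847215  -81.45413225] [-1.03589353 -1.39655685  3.86072402] [-0.15085814  0.05147644 -0.08251754] 27.726380994261934
[494.97877478  75.89508408  38.80548794] [-179.97594814   -0.18980566  -81.45514558] [-2.51986719 -1.13488079  4.26999349] [-0.17922651  0.0456332  -0.00988089] 27.752116512254506
```

View pics/w5.png

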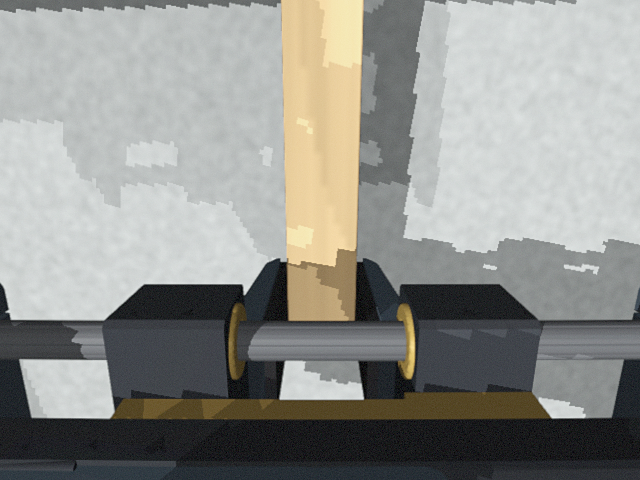

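View pics/s5.png

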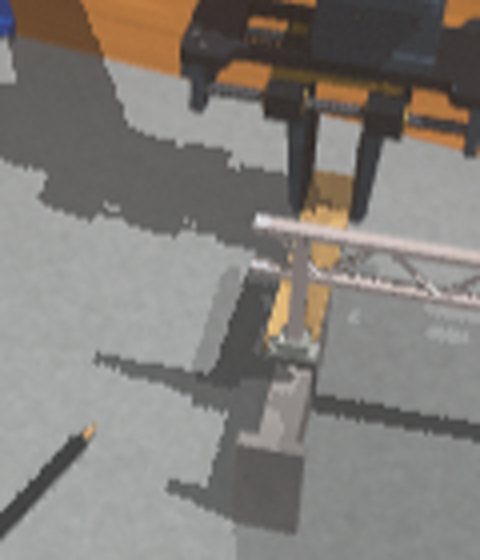

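{"api": "servo_tool", "payload": {
  "plan": [
    [[0,0,-0.4],[-1.7,0,-2],20],
    [[0,0,0],[-1.7,0,-0.5],20],
    [[0,0,0],[0,-8,0],20],
    [[0,0,0],[0,-8,0],20],
    [[0,0,0],[0,-8,0],20],
    [[0,0,0],[0,-8,0],20],
    [[0,0,0],[0,-8,0],20],
    [[0,0,0],[0,-8,0],20],
    [[0,0,0],[0,-8,0],20],
    [[0,0,0],[0,0,0],20]
  ]
}}

```text
time_s: 10.65
ee_pos: [550.7, 88.9, 41.6]
ee_rot: [179.6, -0.1, -81.0]
force: [0.7, 0.5, 0.0]
gripper_width: 27.5
```

```bash
cat >> h.py <<'E'
PO=np.array([648,103.3])
def where():
    from workcell import env
    s=env.state(); yaw=np.radians(8.9); u=np.array([np.cos(yaw),np.sin(yaw)]);v=np.array([-u[1],u[0]]); d=s["ee_pos"][:2]-PO
    print("t %.2f pier x %.1f y %.1f z %.1f yaw %.2f rp %.1f %.1f"%(s["time_s"],d@u,d@v,s["ee_pos"][2],s["ee_rot"][2],s["ee_rot"][0],s["ee_rot"][1]),"F",(s["force"][:2]@u).round(1),(s["force"][:2]@v).round(1),s["force"][2].round(1),"T",s["torque"].round(2),"w",round(s["gripper_width"],1))
E
python3 - <<'E'
from workcell import env
from h import *
import pickle
where()
f=env.grab_frame("wrist"); save(f,"w6");pickle.dump(f,open("W6.pkl","wb"))
f=env.grab_frame("scene"); save(f,"s6",(300,200,420,340),4)
E
```

```text
t 10.65 pier x -98.3 y 0.8 z 41.6 yaw -81.01 rp 179.6 -0.1 F 0.8 0.4 0.0 T [ 0.03 -0.02  0.05] w 27.5
```

View pics/w6.png

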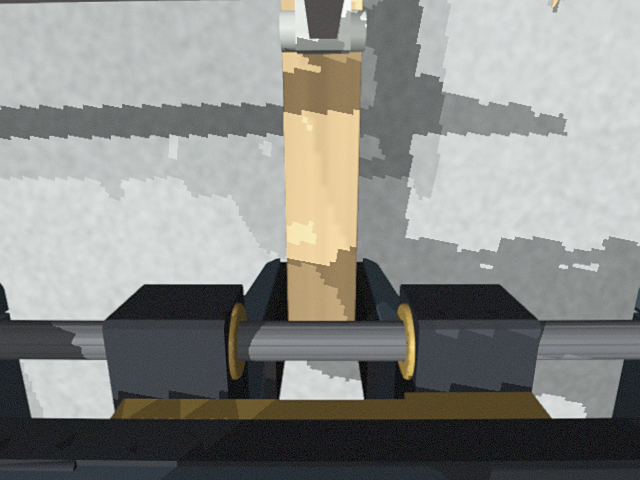

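View pics/s6.png

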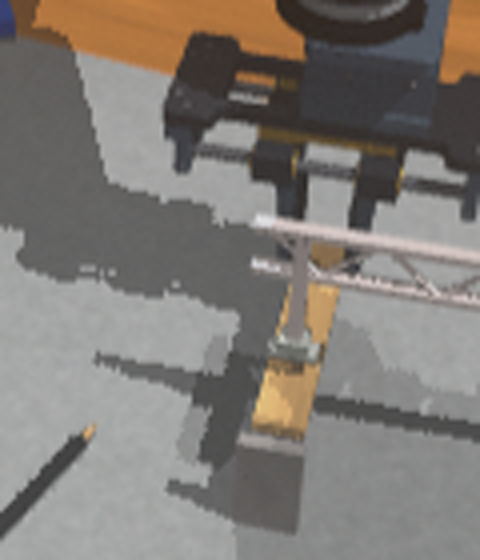

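{"api": "servo_tool", "payload": {
  "plan": [
    [[0,0,0],[0,-3,0],20],
    [[0,0,0],[0,-3,0],20],
    [[0,0,0],[0,-3,0],20],
    [[0,0,0],[0,-3,0],20],
    [[0,0,0],[0,-2,0],20],
    [[0,0,0],[0,-2,0],20],
    [[0,0,0],[0,-1.5,0],20],
    [[0,0,0],[0,-1.5,0],20],
    [[0,0,0],[0,-1.5,0],20],
    [[0,0,0],[0,-1.5,0],20]
  ]
}}

```text
time_s: 12.0
ee_pos: [566.5, 91.4, 41.9]
ee_rot: [178.7, -0.2, -81.0]
force: [-3.3, -1.1, 4.6]
gripper_width: 27.6
```

```bash
python3 -c "
from h import *
where()"
```

```text
t 12.00 pier x -82.4 y 0.8 z 41.9 yaw -81.00 rp 178.7 -0.2 F -3.5 -0.5 4.6 T [-0.13  0.62 -0.01] w 27.6
```

{"api": "servo_tool", "payload": {
  "plan": [
    [[0,0,0],[0,0,0],40],
    [[0,0,0],[0,0,0],40],
    [[0,0,0],[0,0,0],40],
    [[0,0,0],[0,0,-7],40],
    [[0,0,0],[0,0,-8],40],
    [[0,0,0],[0,0,-8],0],
    [[0,0,0],[0,0,0],0],
    [[0,0,0],[0,0,0],0],
    [[0,0,0],[0,0,0],0],
    [[0,0,0],[0,0,0],0]
  ]
}}

```text
time_s: 13.25
ee_pos: [569.2, 91.9, 66.2]
ee_rot: [179.0, -0.1, -81.0]
force: [-0.3, 0.1, 0.2]
gripper_width: 0.3
```

Run:
```python
from workcell import env
from h import *
import pickle
where()
f=env.grab_frame("wrist"); save(f,"w7");pickle.dump(f,open("W7.pkl","wb"))
f=env.grab_frame("scene"); save(f,"s7",(300,200,420,340),4)
```

```text
t 13.25 pier x -79.6 y 0.9 z 66.2 yaw -81.00 rp 179.0 -0.1 F -0.3 0.1 0.2 T [-0.05  0.03  0.  ] w 0.3
```

View pics/w7.png

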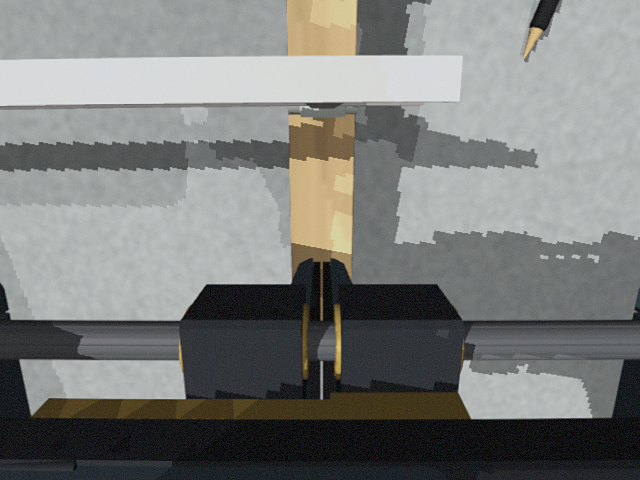

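View pics/s7.png

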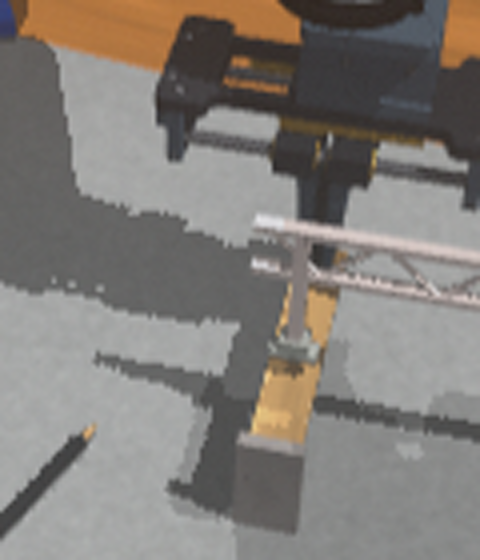

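Run:
```python
from h import *
u=np.array([np.cos(np.radians(8.9)),np.sin(np.radians(8.9))]); t=PO-68*u
plan(t[0],t[1],58,-81.1,0,3)
```

```text
pos [569.3  91.9  66.1] [ 1.79e+02 -1.00e-01 -8.10e+01] dist 14.0
[[[0.3, 0, 0.0], [0.3, -3.9, 2.6], 0], [[0.3, 0, 0.0], [0.3, -3.9, 2.7], 0], [[0.3, 0, 0.0], [0.3, -3.9, 2.7], 0]]
```

{"api": "servo_tool", "payload": {
  "plan": [
    [[0.3,0,0],[0.3,-4,3],0],
    [[0.3,0,0],[0.3,-4,3],0],
    [[0.3,0,0],[0,-4,3],0],
    [[0,0,0],[0,0,3],0],
    [[0,0,0],[0,0,1],0],
    [[0,0,0],[0,0,1],0],
    [[0,0,0],[0,0,1],0],
    [[0,0,0],[0,0,1],0],
    [[0,0,0],[0,0,1],0],
    [[0,0,0],[0,0,0],0]
  ]
}}

```text
time_s: 14.6
ee_pos: [582.0, 93.2, 49.4]
ee_rot: [-180.0, -0.2, -81.0]
force: [0.3, 0.5, 0.8]
gripper_width: 0.7
```

```bash
python3 -c "
from h import *
where()"
```

```text
t 14.60 pier x -66.8 y 0.2 z 49.4 yaw -81.01 rp -180.0 -0.2 F 0.4 0.5 0.8 T [ 0.01 -0.03 -0.02] w 0.7
```

{"api": "servo_tool", "payload": {
  "plan": [
    [[0,0,0],[0,0,1],0],
    [[0,0,0],[0,0,0.8],0],
    [[0,0,0],[0,0,0.8],0],
    [[0,0,0],[0,0,0.8],0],
    [[0,0,0],[0,0,0],0],
    [[0,0,0],[0,0,0],0],
    [[0,0,0],[0,0,0],0],
    [[0,0,0],[0,0,0],0],
    [[0,0,0],[0,0,0],0],
    [[0,0,0],[0,0,0],0]
  ]
}}

```text
time_s: 15.85
ee_pos: [582.1, 93.2, 49.1]
ee_rot: [-179.9, -0.2, -81.0]
force: [-0.5, -0.0, 1.6]
gripper_width: 0.2
```

```bash
python3 -c "
from h import *
where()"
```

```text
t 15.85 pier x -66.6 y 0.3 z 49.1 yaw -81.00 rp -179.9 -0.2 F -0.5 0.0 1.6 T [ 0.02  0.13 -0.03] w 0.2
```

Run:
```python
from h import *
from workcell import env
st=dict(env.state()); st["ee_pos"]=st["ee_pos"]+np.array([-20,-3,48])
plan(434,-206,50,-81.6,60,7,st)
```

```text
pos [562.1  90.2  97.1] [-179.9   -0.2  -81. ] dist 326.0
[[[0, 0, 0.1], [38.9, 24.7, 6.8], 60], [[0, 0, 0.1], [39.0, 24.6, 6.8], 60], [[0, 0, 0.1], [39.0, 24.6, 6.8], 60], [[0, 0, 0.1], [39.0, 24.5, 6.8], 60], [[0, 0, 0.1], [39.1, 24.5, 6.8], 60], [[0, 0, 0.1], [39.1, 24.4, 6.7], 60], [[0, 0, 0.1], [39.2, 24.4, 6.7], 60]]
```

{"api": "servo_tool", "payload": {
  "plan": [
    [[0,0,0],[0,0,-24],0],
    [[0,0,0],[0,20,-24],0],
    [[0,0,0.1],[39,24.5,7],60],
    [[0,0,0.1],[39,24.5,7],60],
    [[0,0,0.1],[39,24.5,7],60],
    [[0,0,0.1],[39,24.5,7],60],
    [[0,0,0.1],[39,24.5,7],60],
    [[0,0,0.1],[39,24.5,6],60],
    [[0,0,0.1],[37,24.5,6],60],
    [[0,0,0],[0,0,0],60]
  ]
}}

```text
time_s: 17.1
ee_pos: [431.6, -211.9, 48.1]
ee_rot: [-179.7, -0.2, -81.6]
force: [0.2, 0.6, -0.1]
gripper_width: 59.8
```

Run:
```python
from workcell import env
from h import *
import pickle
f=env.grab_frame("wrist"); save(f,"w8");pickle.dump(f,open("W8.pkl","wb"))
s=env.state(); print(s["ee_pos"],s["ee_rot"],s["gripper_width"])
t=env.grab_frame("top"); save(t,"t8",(230,150,350,300),4)
```

```text
[ 432.37651726 -210.91966373   48.34363783] [-179.67783122   -0.20593539  -81.50067939] 60.13601266330898
```

View pics/w8.png

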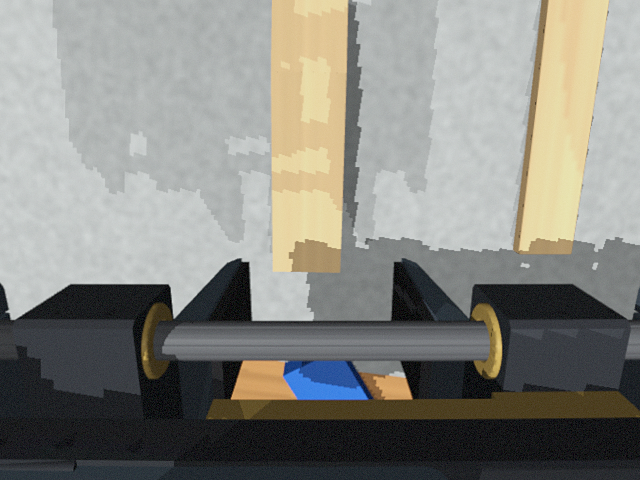

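View pics/t8.png

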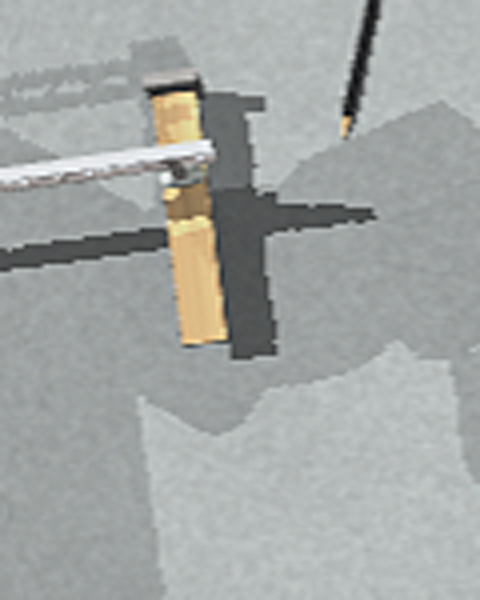

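Run:
```python
from h import *
import pickle
f=pickle.load(open("W8.pkl","rb"))
for c in wood(f,(255,5,349,280)):
    m=np.zeros((480,640),np.uint8); cv2.drawContours(m,[c],-1,255,-1)
    L=[];R=[]
    for y in range(120,262,10):
        xs=np.where(m[y])[0]; L.append([xs[0],y]);R.append([xs[-1]+1,y])
    print("ymax",c.reshape(-1,2)[:,1].max(),L[0],R[0],L[-1],R[-1])
    for e in(L,R):
        w=onz(f,e,14)[:,:2]; p=np.polyfit(w[:,0],w[:,1],1); print(np.degrees(np.arctan(p[0])).round(2), np.polyval(p,447).round(1), w[0],w[-1])
    print(onz(f,[[273,271],[341,271]],14).round(1))
```

```text
ymax 272 [np.int64(272), 120] [np.int64(345), 120] [np.int64(273), 260] [np.int64(340), 260]
7.33 -186.0 [ 500.9954241  -179.13691786] [ 433.53533272 -187.61400067]
7.07 -220.1 [ 505.90369138 -212.6179466 ] [ 438.3766497  -220.93656194]
[[ 427.7 -188.3   14. ]
 [ 432.7 -222.4   14. ]]
```

{"api": "servo_tool", "payload": {
  "plan": [
    [[0.3,0,1.2],[-3,-8.5,0],60],
    [[0,0,0],[-2.5,-8,0],60],
    [[0,0,0],[0,0,14],60],
    [[0,0,0],[0,0,14],60],
    [[0,0,0],[0,0,11],60],
    [[0,0,0],[0,0,5],60],
    [[0,0,0],[0,0,0],25],
    [[0,0,0],[0,0,0],25],
    [[0,0,0],[0,0,0],25],
    [[0,0,0],[0,0,0],25]
  ],
  "squeeze": 40
}}

```text
time_s: 18.45
ee_pos: [451.9, -198.8, 1.5]
ee_rot: [-179.3, -0.2, -82.4]
force: [1.0, -0.4, 0.1]
gripper_width: 34.0
```

Run:
```python
from h import *
from workcell import env
st=dict(env.state()); print(st["ee_pos"],st["ee_rot"],st["force"],st["gripper_width"])
f=env.grab_frame("wrist"); save(f,"w9")
# pre-insert: tip at pier x=-25 ; grip at wedge x g
st["ee_pos"]=st["ee_pos"]+np.array([0,0,86])
u=np.array([np.cos(np.radians(8.9)),np.sin(np.radians(8.9))]); t=PO-165*u; print(t)
plan(t[0],t[1],90,-81.1,25,7,st)
```

```text
[ 451.89019493 -198.8303195     1.54097358] [-179.30263729   -0.18580644  -82.38869464] [ 1.02025314 -0.41719937  0.11428347] 33.95490668043743
[484.98662215  77.77278626]
pos [ 451.9 -198.8   87.5] [-179.3   -0.2  -82.4] dist 279.0
[[[-0.1, 0, -0.2], [-38.5, -9.9, -0.4], 25], [[-0.1, 0, -0.2], [-38.5, -10.0, -0.4], 25], [[-0.1, 0, -0.2], [-38.5, -10.2, -0.4], 25], [[-0.1, 0, -0.2], [-38.4, -10.3, -0.4], 25], [[-0.1, 0, -0.2], [-38.4, -10.4, -0.4], 25], [[-0.1, 0, -0.2], [-38.4, -10.5, -0.4], 25], [[-0.1, 0, -0.2], [-38.3, -10.7, -0.4], 25]]
```

View pics/w9.png

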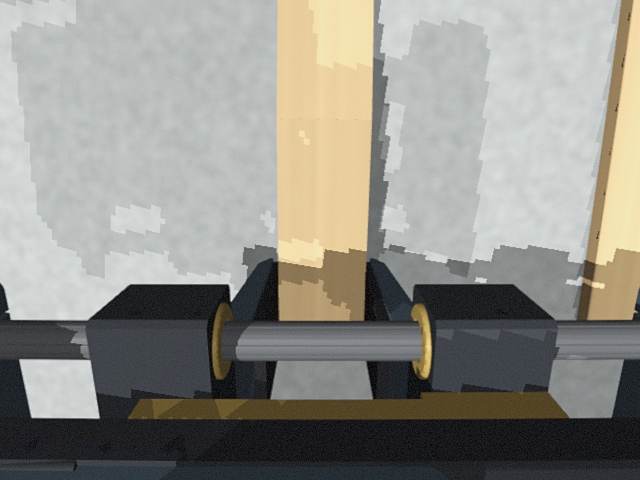

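{"api": "servo_tool", "payload": {
  "plan": [
    [[0,0,0],[0,0,-28],25],
    [[0,0,0],[0,0,-30],25],
    [[0,0,0],[0,0,-25],25],
    [[0,0,-0.2],[-38,-10,0],25],
    [[0,0,-0.2],[-38,-10,0],25],
    [[0,0,-0.2],[-38,-10,0],25],
    [[0,0,-0.2],[-38,-10,0],25],
    [[0,0,-0.2],[-38,-10,0],25],
    [[0,0,-0.2],[-38,-10,0],25],
    [[0,0,-0.1],[-34,-8,0],25]
  ]
}}

```text
time_s: 19.75
ee_pos: [482.8, 76.0, 89.2]
ee_rot: [-179.0, -0.3, -81.4]
force: [-0.1, 0.3, -1.0]
gripper_width: 33.6
```

Run:
```python
from h import *
from workcell import env
where()
f=env.grab_frame("wrist"); save(f,"w10")
s=env.grab_frame("scene"); save(s,"s10",(290,190,430,340),4)
where()
```

```text
t 19.75 pier x -167.4 y -1.4 z 89.2 yaw -81.39 rp -179.0 -0.3 F -0.1 0.3 -1.0 T [-0.    0.04 -0.04] w 33.6
t 19.85 pier x -166.9 y -0.3 z 89.2 yaw -81.21 rp -179.0 -0.2 F -0.6 -0.7 -0.3 T [-0.01  0.07 -0.04] w 33.6
```

View pics/w10.png

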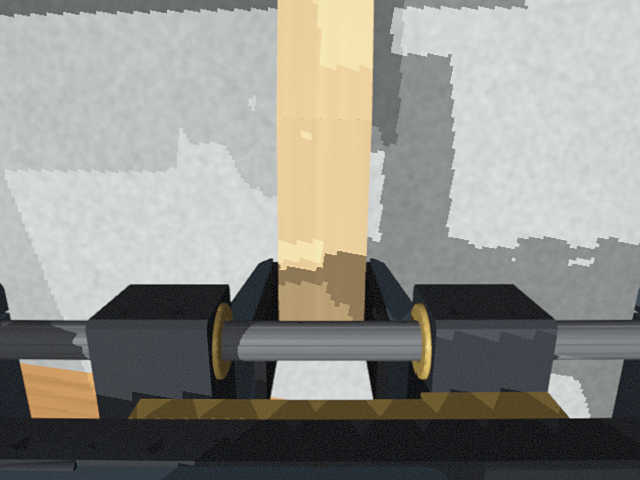

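View pics/s10.png

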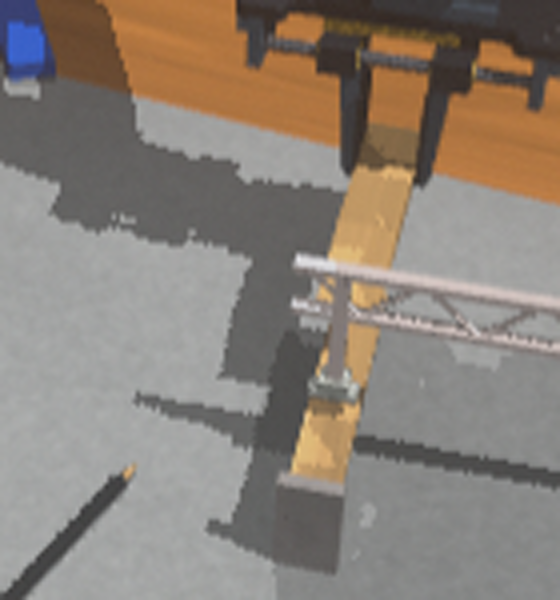

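{"api": "servo_tool", "payload": {
  "plan": [
    [[-0.3,0,0],[0,0,9],25],
    [[0,0,0],[0,0,9],25],
    [[0,0,0],[0,0,9],25],
    [[0,0,0],[0,0,6],25],
    [[0,0,0],[0,0,2],25],
    [[0,0,0],[0,0,1],25],
    [[0,0,0],[0,0,0],25],
    [[0,0,0],[0,0,0],25],
    [[0,0,0],[0,0,0],25],
    [[0,0,0],[0,0,0],25]
  ]
}}

```text
time_s: 21.1
ee_pos: [483.2, 74.4, 50.6]
ee_rot: [-179.3, -0.3, -81.4]
force: [0.3, -0.0, -1.1]
gripper_width: 34.0
```

Run:
```python
from h import *
where()
```

```text
t 21.10 pier x -167.3 y -3.0 z 50.6 yaw -81.38 rp -179.3 -0.3 F 0.3 -0.1 -1.1 T [ 0.02 -0.03 -0.02] w 34.0
```

{"api": "servo_tool", "payload": {
  "plan": [
    [[0,0,-0.3],[-2.8,0,-0.5],25],
    [[0,0,0],[0,-8,0],25],
    [[0,0,0],[0,-8,0],25],
    [[0,0,0],[0,-8,0],25],
    [[0,0,0],[0,-8,0],25],
    [[0,0,0],[0,-8,0],25],
    [[0,0,0],[0,-8,0],25],
    [[0,0,0],[0,-8,0],25],
    [[0,0,0],[0,-4,0],25],
    [[0,0,0],[0,0,0],25]
  ]
}}

```text
time_s: 22.35
ee_pos: [547.1, 87.6, 51.8]
ee_rot: [-179.3, -0.3, -81.1]
force: [-0.5, 0.4, -0.2]
gripper_width: 33.6
```

Run:
```python
from h import *
from workcell import env
where()
f=env.grab_frame("wrist"); save(f,"w11")
s=env.grab_frame("scene"); save(s,"s11",(290,190,430,340),4)
where()
```

```text
t 22.35 pier x -102.1 y 0.0 z 51.8 yaw -81.06 rp -179.3 -0.3 F -0.4 0.4 -0.2 T [-0.04  0.05 -0.06] w 33.6
t 22.45 pier x -102.5 y 0.1 z 51.8 yaw -81.06 rp -179.3 -0.3 F -0.1 -0.5 -0.1 T [-0.    0.05  0.  ] w 34.1
```

View pics/w11.png

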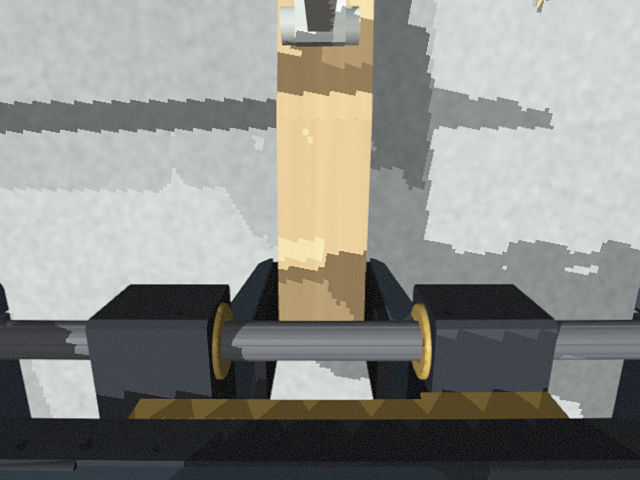

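View pics/s11.png

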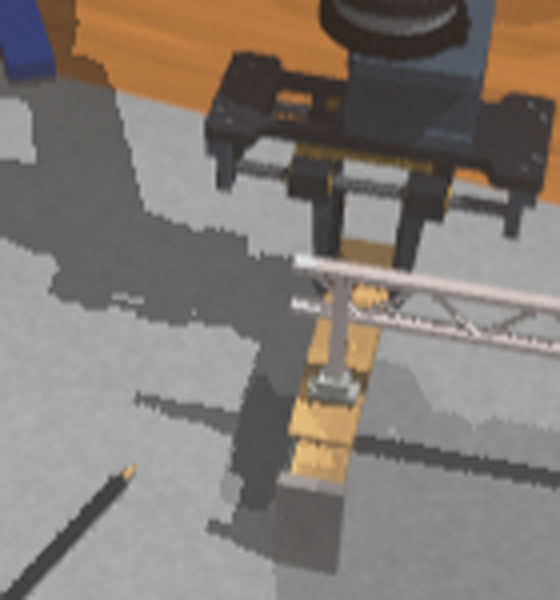

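{"api": "servo_tool", "payload": {
  "plan": [
    [[0,0,0],[-1,-2,0.5],25],
    [[0,0,0],[0,-2,0.5],25],
    [[0,0,0],[0,-2,0],25],
    [[0,0,0],[0,-2,0],25],
    [[0,0,0],[0,-1.5,0],25],
    [[0,0,0],[0,-1.5,0],25],
    [[0,0,0],[0,-1,0],25],
    [[0,0,0],[0,-1,0],25],
    [[0,0,0],[0,-1,0],25],
    [[0,0,0],[0,-1,0],25]
  ]
}}

```text
time_s: 23.7
ee_pos: [561.1, 90.8, 50.7]
ee_rot: [-179.4, -0.3, -81.1]
force: [-0.4, 0.3, -0.6]
gripper_width: 33.9
```

Run:
```python
from h import *
where()
```

```text
t 23.70 pier x -87.8 y 1.1 z 50.7 yaw -81.05 rp -179.4 -0.3 F -0.4 0.4 -0.6 T [-0.02  0.11  0.04] w 33.9
```

{"api": "servo_tool", "payload": {
  "plan": [
    [[0,0,0],[0,-1,0],25],
    [[0,0,0],[0,-1,0],25],
    [[0,0,0],[0,-1,0],25],
    [[0,0,0],[0,-1,0],25],
    [[0,0,0],[0,-1,0],25],
    [[0,0,0],[0,-1,0],25],
    [[0,0,0],[0,0,0],25],
    [[0,0,0],[0,0,0],25],
    [[0,0,0],[0,0,0],25],
    [[0,0,0],[0,0,0],25]
  ]
}}

```text
time_s: 24.95
ee_pos: [563.2, 91.1, 50.1]
ee_rot: [-179.9, -0.3, -81.1]
force: [-3.5, -0.6, 0.8]
gripper_width: 33.7
```

Run:
```python
from h import *
where()
```

```text
t 24.95 pier x -85.6 y 1.1 z 50.1 yaw -81.07 rp -179.9 -0.3 F -3.6 -0.1 0.8 T [-0.05  0.45  0.01] w 33.7
```

{"api": "servo_tool", "payload": {
  "plan": [
    [[0,0,0],[0,-1.5,0],25],
    [[0,0,0],[0,-2,0],25],
    [[0,0,0],[0,-2,0],25],
    [[0,0,0],[0,-2,0],25],
    [[0,0,0],[0,-2,0],25],
    [[0,0,0],[0,-2,0],25],
    [[0,0,0],[0,-2,0],25],
    [[0,0,0],[0,-2,0],25],
    [[0,0,0],[0,-2,0],25],
    [[0,0,0],[0,-2,0],25]
  ]
}}

```text
time_s: 26.2
ee_pos: [563.7, 90.8, 49.9]
ee_rot: [177.7, -0.3, -81.3]
force: [-9.6, -1.7, 4.4]
gripper_width: 33.6
```

Run:
```python
from h import *
where()
```

```text
t 26.20 pier x -85.2 y 0.7 z 49.9 yaw -81.31 rp 177.7 -0.3 F -9.8 -0.2 4.4 T [-0.15  1.   -0.05] w 33.6
```

Run:
```python
from h import *
from workcell import env
f=env.grab_frame("wrist"); save(f,"w12")
s=env.grab_frame("scene"); save(s,"s12",(290,190,430,340),4)
where()
```

```text
t 26.30 pier x -85.2 y 0.7 z 49.9 yaw -81.31 rp 177.7 -0.3 F -8.5 -0.4 4.6 T [-0.19  1.02 -0.04] w 33.6
```

View pics/w12.png

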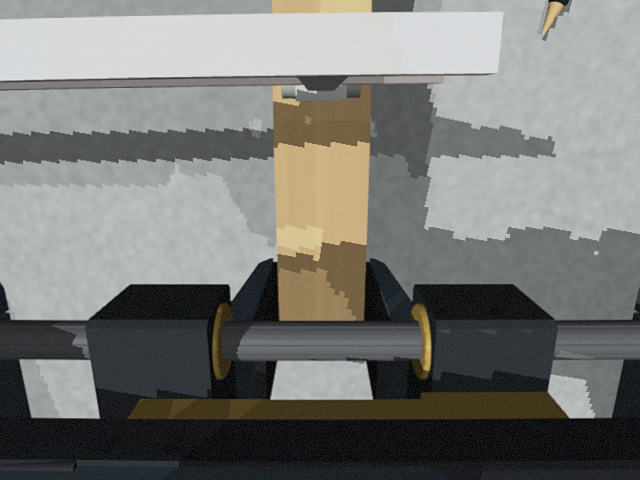

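View pics/s12.png

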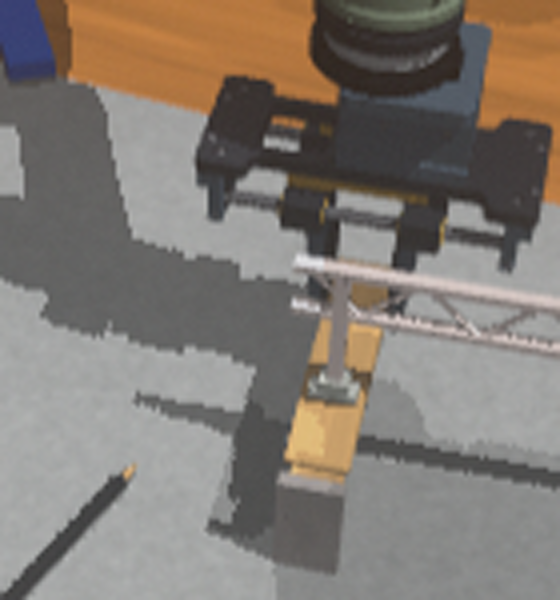

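{"api": "servo_tool", "payload": {
  "plan": [
    [[0.5,0,0],[0,-1.5,0],25],
    [[0.5,0,0],[0,-1.5,0],25],
    [[0.5,0,0],[0,-1.5,0],25],
    [[0.5,0,0],[0,-1.5,0],25],
    [[0.5,0,0],[0,-2,0],25],
    [[0.5,0,0],[0,-2,0],25],
    [[0.5,0,0],[0,-2,0],25],
    [[0.4,0,0],[0,-2,0],25],
    [[0.3,0,0],[0,-2.2,0],25],
    [[0.3,0,0],[0,-2.2,0],25]
  ]
}}

```text
time_s: 27.55
ee_pos: [564.1, 90.9, 49.7]
ee_rot: [179.8, -0.3, -81.3]
force: [-7.0, -0.4, 5.5]
gripper_width: 33.5
```

Run:
```python
from h import *
where()
```

```text
t 27.55 pier x -84.8 y 0.7 z 49.7 yaw -81.34 rp 179.8 -0.3 F -7.0 0.7 5.5 T [-0.28  1.88 -0.02] w 33.5
```

{"api": "servo_tool", "payload": {
  "plan": [
    [[-0.3,0,0],[0,-1.5,-0.3],25],
    [[-0.3,0,0],[0,-2,-0.3],25],
    [[-0.2,0,0],[0,-2,-0.2],25],
    [[0,0,0],[0,-2.2,0],25],
    [[0.2,0,0],[0,-2.3,0],25],
    [[0.2,0,0],[0,-2.3,0],25],
    [[0.2,0,0],[0,-2.3,0],25],
    [[0.2,0,0],[0,-2.4,0],25],
    [[0.2,0,0],[0,-2.5,0],25],
    [[0.2,0,0],[0,-2.5,0],25]
  ]
}}

```text
time_s: 28.8
ee_pos: [564.0, 90.8, 49.7]
ee_rot: [177.4, -0.2, -81.3]
force: [-9.8, -2.5, 5.3]
gripper_width: 34.2
```

Run:
```python
from h import *
from workcell import env
where()
f=env.grab_frame("wrist"); save(f,"w13")
t=env.grab_frame("top"); save(t,"t13",(140,110,460,310),2.5)
where()
```

```text
t 28.80 pier x -84.9 y 0.7 z 49.7 yaw -81.34 rp 177.4 -0.2 F -10.0 -0.9 5.3 T [-0.19  1.23 -0.05] w 34.2
t 28.90 pier x -84.9 y 0.7 z 49.7 yaw -81.34 rp 177.4 -0.2 F -9.7 0.2 5.6 T [-0.18  1.33 -0.11] w 33.7
```

View pics/w13.png

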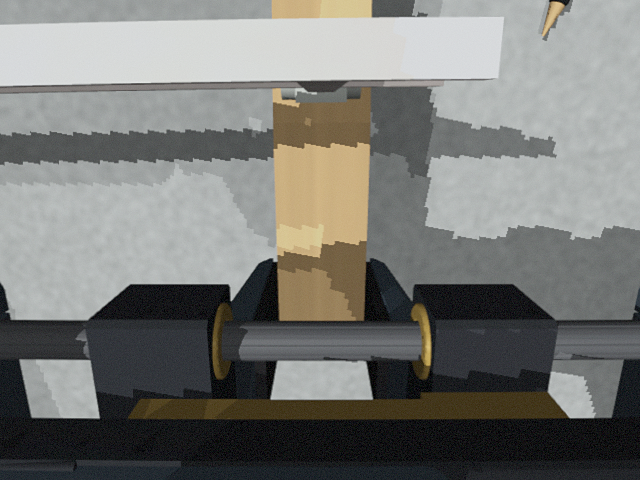

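View pics/t13.png

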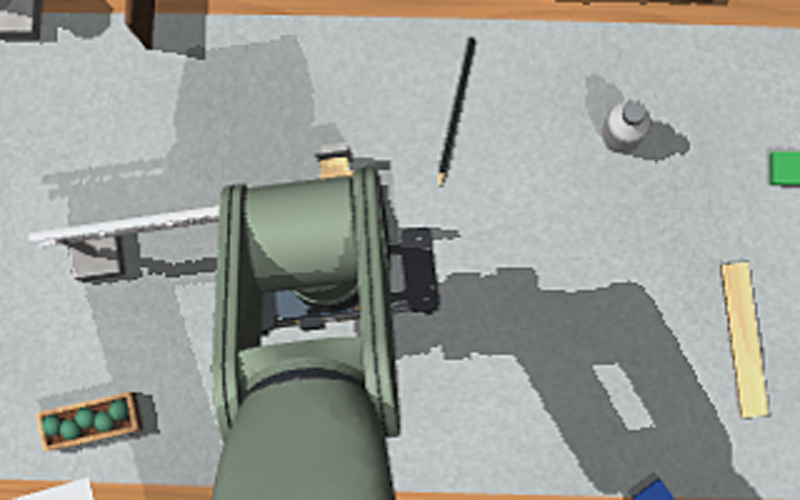

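Run:
```python
from workcell import env
from h import *
env.job_done()
where()
```

```text
the job is handed in; nothing more can be done
the job is handed in; nothing more can be done
```

I laid one strip on the pier, slid the wedge in on top until it bound under the foot, and handed in at about 29 s while still gripping and pushing it. The job gives no verdict, so success rests on the checks below.

- **Number of strips:** a light fingertip touch put the strip's top at about 49.1 mm. That makes the pier about 41 mm high and the gap about 19 mm. One strip leaves about 11 mm, within the wedge's range. Two would leave only about 3 mm, so the second strip was not needed. In the last top picture it still lay far from the pier.
- **Strip:** I slid it forward until it met the end stop at about 3.5 N and let go. It looked lined up with the pier and flush with the stop in the pictures.
- **Wedge:** it stopped with its tip about 41 mm past the foot, close to the 40 mm that gap predicts. Sideways it was within about 2 mm of the foot's middle.
- **Last reading:** push about 10 N, steady over two readings, with the grip set to 40 N.
- **Bystanders:** in the last top picture the planter, glue bottle and pencil looked where they started, judged by eye.

**Not fully as intended:**
- The tool was leaning about 2.6° under the push at the end. I take this as slip in the grip rather than a tilted wedge, because the tool did not rise, but I could not measure the wedge's tilt directly.
- The wrist also read about 5 N upward, so I was bearing down slightly.
- The early wrist-camera estimate of the pier height (30–34 mm) disagreed with the touch. I trusted the touch, and the depth at which the wedge bound agreed with it.

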